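# Make up a staining kit for the teaching lab

### The job

Make up the staining kit in the aluminium tray so that it holds exactly one screw-cap jar, one stoppered conical flask and one rectangular staining box, each upright in a bay of its own. One of the three is already in the tray: leave it there, do not add a second of its kind, and fetch only the two missing kinds from the grey mat (if there are two alike, either will do). Set them down gently without dropping them, and leave everything else standing where it is.

Things in the scene. Friction and masses are not known exactly. Their poses are not given: they have to be found in the camera images.
- tray: Kit tray, bare aluminium, fixed, 94 mm (x) by 274 mm (y), with three square bays in a row along its y, each 86 by 86 mm inside, centred at y = -90, 0 and +90 mm. Walls and dividers 4 mm thick, tops 22 mm over the underside; floor 4 mm thick. Origin: centre of the underside, on the bench; z up. The middle bay already holds one jar, flask or staining box; the two end bays are empty.
- jar_a_mid (a point): Screw-cap reagent jar (first of two), white plastic, an upright cylinder of diameter 50 and height 86 mm, 0.1 to 0.16 kg. This point is its centre, half-way up. z is its axis, up. It may stand on the rubber mat or already in the tray; the two jars are the same.
- flask_a_mid (a point): Conical flask (first of two, alike), clear glass with a fixed black rubber stopper, 112 mm tall, 0.1-0.16 kg. Heights over its underside: cone from diameter 60 mm at 6 mm to the straight neck, diameter 24, from 66 to 100 mm; stopper, diameter 27, up to 112 mm. Point: on the axis half-way up, 56 mm over the underside (mid-neck is 27 mm higher). z up. On the mat or already in the tray.
- box_a_mid (a point): Slide staining box (first of two), white plastic with grey ribs and a closed fixed lid, an upright block 58 mm (its x) by 40 mm (its y) by 82 mm tall (its z, up), 0.12 to 0.2 kg. This point is its centre, half-way up. It may stand on the mat or already in the tray; the two boxes are the same.
- jar_b_mid (a point): Screw-cap reagent jar (second of two), white plastic, an upright cylinder of diameter 50 and height 86 mm, 0.1 to 0.16 kg. This point is its centre, half-way up. z is its axis, up. It may stand on the rubber mat or already in the tray; the two jars are the same.
- flask_b_mid (a point): Conical flask (second of two, alike), clear glass with a fixed black rubber stopper, 112 mm tall, 0.1-0.16 kg. Heights over its underside: cone from diameter 60 mm at 6 mm to the straight neck, diameter 24, from 66 to 100 mm; stopper, diameter 27, up to 112 mm. Point: on the axis half-way up, 56 mm over the underside (mid-neck is 27 mm higher). z up. On the mat or already in the tray.
- box_b_mid (a point): Slide staining box (second of two), white plastic with grey ribs and a closed fixed lid, an upright block 58 mm (its x) by 40 mm (its y) by 82 mm tall (its z, up), 0.12 to 0.2 kg. This point is its centre, half-way up. It may stand on the mat or already in the tray; the two boxes are the same.
- beaker_mid (a point): Bystander: open glass beaker, diameter 60, height 70 mm, standing on the mat. Point: its centre, half-way up.
- vial_mid (a point): Bystander: small white vial with cap, diameter 30, height 50 mm, standing on the mat (much smaller than the reagent jars). Point: its centre.
- mortar_mid (a point): Bystander: white porcelain bowl, rim diameter 72, height 42 mm, standing on the mat. Point: its centre, half-way up.
- spatula_mid (a point): Bystander: flat steel lab spatula, 160 mm long, 14 mm wide and 5 mm thick, lying on the bench beyond the tray. Point: its centre.
- mat: Flat grey rubber mat, 360 mm (x) by 470 mm (y), 4 mm thick, fixed on the bench; the loose stock stands on it. Origin: centre of its underside, on the bench (z = 0).
Things that resemble listed ones, but are neither listed nor needed, are in the scene too. Leave any purple look-alike of the part that bears flask_a_mid alone.

How it is judged:
By the outcome, as a careful person would: the job done as asked, in the order asked, and still so for the second after the job is handed in, with the robot touching nothing.
It also fails if it takes over 61 s, if anything falls off the work surface, if the arm or the gripper's body presses on something with over 40 N, if the wrist force passes 120 N, or if a joint passes its speed limit or range.

### The arm

A 7-joint arm with a two-finger parallel gripper is mounted at the origin on the work surface. World frame = base frame: x ahead of the robot, y to its left, z up, the work surface at z = 0. Lengths are in m, angles in rad, forces in N, time in s.
With the tool pointing down it reaches from about 0.425 to 0.875 m from the base axis. Payload 4.7 kg.
Tool frame: the origin (TCP) lies midway between the tips of the shut fingers; the grasp point (between the pads) lies 19 mm behind it; x points along the fingers, z is the direction in which the jaws open and shut, and the axes are right-handed (so a half turn about x gives the same grasp; the last joint's range is limited). The gripper opens to 87 mm and grips with 3 to 60 N. Pads are 19 mm wide; open, the fingers measure 117 mm over their backs; the gripper's body (75 mm by 190 mm) begins 51 mm behind the grasp point.
Start: joints at [-1.088, 0.321, -0.07, 1.45, 0.023, 1.371, -0.057], TCP at [0.294, 0.58, 0.223] pointing down, gripper open.
Joint ranges: [-2.86, 2.86], [-0.3, 2.09], [-1.38, 1.24], [0.06, 2.45], [-1.56, 4.7], [0.09, 2.05], [-2.69, 2.69]. Speed limits (rad/s): [2.57, 2.57, 3.14, 3.14, 3.14, 3.14, 3.14].

### API

Orientations are given as a rotation vector (axis times angle).
In Python, from bench import ctrl gives the robot as it stands.
- The arm moves only by the shell command python3 -m pendant 'ROWS' [OPENING] [FORCE]. ROWS is JSON, a list of rows, each an object with "travel": the shift along the tool's x, y, z in m, a list of three; "twist": the turn about the tool's x in rad. In form: [{"travel": [x, y, z], "twist": twist}, ...]. A call has 1 to 10 rows; each row is the pose to reach, as a shift and turn from the pose measured when the call began, along the tool's axes at that moment; what a row does not reach only later rows make up. A row lasts 1/8 s, in which the tool goes at most 62.5 mm and 10.7 degrees, less where a joint would pass 70% of its speed; a pose out of reach is approached as far as the arm can. A call with a gripper value outside its range is refused whole. OPENING is the opening, from -1 (shut) to 1 (fully open), so that 0 is half open, set as the call begins (- or left out, the last holds). The fingers move at their own pace and stop on an object; FORCE is the grip in N (left out, the last holds). Time passes only in rows, so rows that repeat a pose let the fingers close. It gives the time, the measured TCP pose, the force and the opening at its end, in the units of the state.
- ctrl.get_state(): the state, without advancing time (a new reading comes with each control period).
- ctrl.get_image(name): name is "scene" or "top"; returns the picture (384x512x3 uint8, red, green, blue); there is no depth.
- ctrl.camera_model(name): a dict with "K" (3x3 intrinsics, pixels), "rvec" (rotation vector, rad) and "tvec" (3), from world to camera coordinates, as OpenCV has them. Camera axes: x right, y down, z forward; pixel columns grow to the right and rows downward; lengths in m; the calibration is good to about 2 mm. A picture is of the moment at which its call begins. camera_model takes no time and is no camera call.
- ctrl.close_job(): hands the job in, once; it reports no verdict.
The state is a dict: "time": time; "joint_positions": joint angles; "qd": joint speeds; "joint_torque": joint torques, N m; "position": TCP position; "tool_rot": TCP orientation; "ft_force": force on the tool from outside, world axes, zero at the start; "torque": the same for the moment, N m; "grip_width": opening from 0.0 (shut) to 1.0 (fully open).
Only numpy, scipy, OpenCV 4.12 (cv2) and the standard library are available. Lean on these libraries where they do the work, as an engineer would, in place of code of your own. Each camera call takes 0.05 s, during which the arm holds its last target.

## Working session

There is one attempt and no reset: what is moved stays moved. The work goes in short steps, Python scripts to look and compute and a shell command to move; the robot and the scene stay as the last step left them, time stands still between calls to the robot, and variables do not carry over. Pictures are saved under pics/ and viewed, and the job is handed in when it is done.

```bash
mkdir -p pics; ls; python3 - <<'E'
from bench import ctrl
import cv2
for n in ("scene","top"):
    cv2.imwrite(f"pics/{n}0.png",ctrl.get_image(n)[:,:,::-1])
    print(n,ctrl.camera_model(n))
s=ctrl.get_state();print({k:s[k] for k in("time","position","tool_rot","ft_force","grip_width")})
E
```

```text
pics
scene {'K': array([[472.47384423,   0.        , 257.91879555],
       [  0.        , 472.47384423, 193.08504068],
       [  0.        ,   0.        ,   1.        ]]), 'rvec': array([ 1.18009755,  2.42372538, -0.88329648]), 'tvec': array([ 0.26128612, -0.25269373,  1.31480126])}
top {'K': array([[401.68310856,   0.        , 260.09306969],
       [  0.        , 401.68310856, 192.80752946],
       [  0.        ,   0.        ,   1.        ]]), 'rvec': array([ 2.17100401, -2.22982857,  0.03493744]), 'tvec': array([0.06402007, 0.47084567, 1.02173671])}
{'time': 0.1, 'position': array([0.29347939, 0.57941652, 0.22158977]), 'tool_rot': array([-0.85834467,  1.39664025,  0.85677153]), 'ft_force': array([0.36401752, 0.0562702 , 0.02873228]), 'grip_width': 1.0002259411168204}
```

View pics/scene0.png

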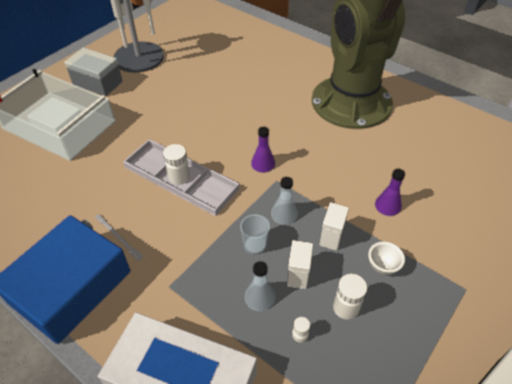

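View pics/top0.png

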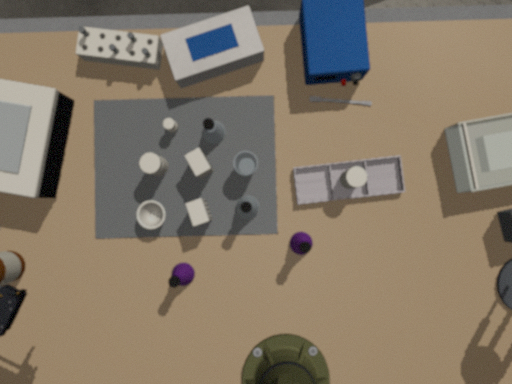

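```bash
cat > h.py <<'E'
import numpy as np, cv2
from bench import ctrl
def cam(n):
    m=ctrl.camera_model(n); return np.array(m["K"]),np.array(m["rvec"]),np.array(m["tvec"])
def proj(n,p):
    K,r,t=cam(n); return cv2.projectPoints(np.array(p,float).reshape(-1,3),r,t,K,None)[0].reshape(-1,2)
def back(n,uv,z):
    K,r,t=cam(n); R=cv2.Rodrigues(r)[0]; c=-R.T@t
    d=R.T@np.linalg.inv(K)@np.array([uv[0],uv[1],1.]); return c+d*(z-c[2])/d[2]
def crop(n,src,x0,y0,w,h,k,out):
    im=cv2.imread(src)[y0:y0+h,x0:x0+w]; cv2.imwrite(out,cv2.resize(im,None,fx=k,fy=k,interpolation=cv2.INTER_CUBIC))
E
python3 - <<'E'
from h import *
crop("top","pics/top0.png",90,90,200,150,4,"pics/c1.png")
crop("top","pics/top0.png",280,140,140,110,5,"pics/c2.png")
crop("scene","pics/scene0.png",220,160,200,150,4,"pics/c3.png")
print(proj("top",[[0,0,0],[.293,.58,.22],[.5,0,0],[.5,.2,0]]))
E
```

```text
[[285.26176393 377.91466076]
 [  1.50981176 284.30190899]
 [279.67593558 181.745681  ]
 [202.50894982 183.82385964]]
```

View pics/c1.png

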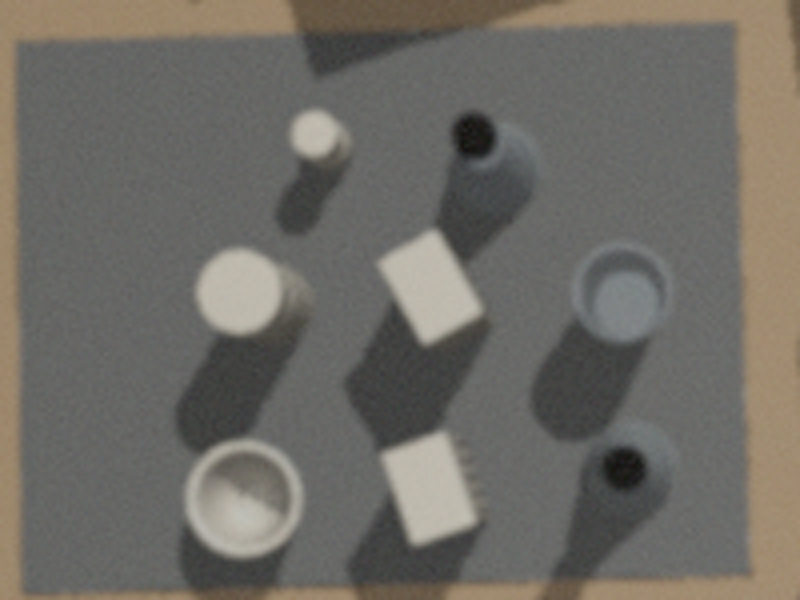

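View pics/c2.png

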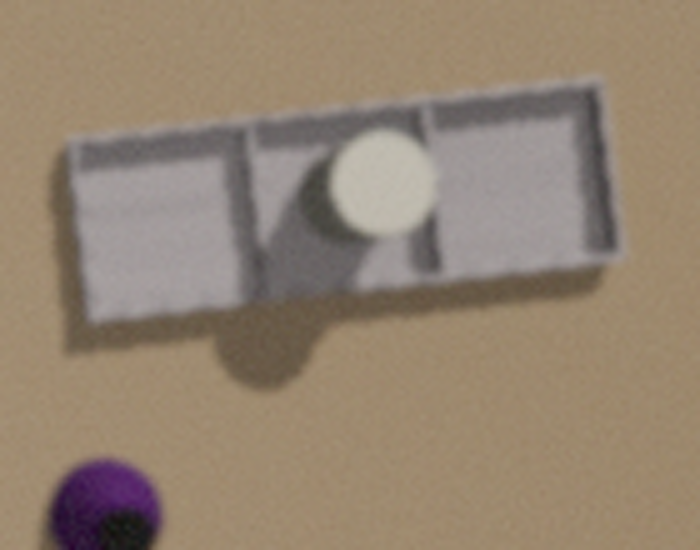

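View pics/c3.png

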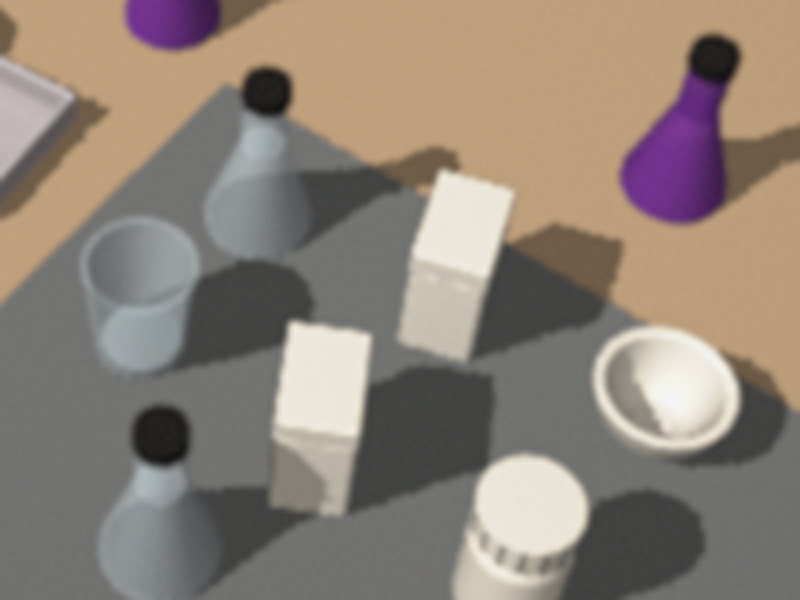

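```bash
cat > m.py <<'E'
from h import *
c=lambda x,y:(90+(x-1.5)/4,90+(y-1.5)/4)   # c1 crop
d=lambda x,y:(280+(x-2)/5,140+(y-2)/5)
s=lambda x,y:(220+(x-1.5)/4,160+(y-1.5)/4)
pr=lambda n,p:print(n,np.round(p,4))
pr("flask1 top",back("top",c(474,134),.116)); pr("flask1 sc",back("scene",s(161,435),.116))
pr("flask2 top",back("top",c(624,468),.116)); pr("flask2 sc",back("scene",s(267,91),.116))
for nm,q in (("box1",[(434,229),(377,265),(428,347),(485,308)]),("box2",[(443,430),(380,453),(414,548),(482,520)])):
    P=np.array([back("top",c(*x),.086)[:2] for x in q]); pr(nm,P); pr(" ctr",P.mean(0)); 
    pr(" sides",[np.linalg.norm(P[i]-P[(i+1)%4]) for i in range(4)])
    v=P[2]-P[1]+P[3]-P[0]; pr(" long deg",np.degrees(np.arctan2(v[1],v[0])))
    
pr("box1 sc",np.mean([back("scene",s(*x),.086)[:2] for x in [(291,321),(372,334),(357,437),(272,427)]],0))
pr("box2 sc",np.mean([back("scene",s(*x),.086)[:2] for x in [(442,171),(514,190),(490,276),(413,250)]],0))
T=np.array([back("top",d(*x),.022)[:2] for x in [(68,138),(602,78),(624,262),(88,324)]])
pr("tray",T);pr(" ctr",T.mean(0)); pr("sides",[np.linalg.norm(T[i]-T[(i+1)%4]) for i in range(4)])
v=T[0]-T[1]+T[3]-T[2]; pr(" y axis deg",np.degrees(np.arctan2(v[1],v[0]))); v/=np.linalg.norm(v)
pr("bays",[T.mean(0)+k*.09*v for k in(-1,0,1)])
pr("jar",back("top",d(382,182),.09)); pr("jarm",back("top",c(240,292),.09))
pr("beaker",back("top",c(622,292),.074)); pr("mortar",back("top",c(244,498),.046));pr("vial",back("top",c(315,134),.054))
pr("purple stop",back("top",d(125,530),.112))
print(proj("top",[[.293,.58,.22]]))
R=cv2.Rodrigues(np.array(ctrl.get_state()["tool_rot"]))[0]; print(R.round(3))
E
python3 m.py
```

```text
flask1 top [0.633  0.1669 0.116 ]
flask1 sc [0.6345 0.1681 0.116 ]
flask2 top [0.4376 0.085  0.116 ]
flask2 sc [0.4406 0.0862 0.116 ]
box1 [[0.5831 0.1959]
 [0.5625 0.2303]
 [0.5127 0.2009]
 [0.535  0.1665]]
 ctr [0.5483 0.1984]
 sides [0.0401 0.0578 0.041  0.0563]
 long deg -149.0158
box2 [[0.4631 0.1931]
 [0.4505 0.2308]
 [0.3937 0.2117]
 [0.4092 0.1711]]
 ctr [0.4291 0.2017]
 sides [0.0397 0.0599 0.0435 0.0582]
 long deg -159.6702
box1 sc [0.5487 0.1985]
box2 sc [0.4275 0.2013]
tray [[ 0.5346 -0.0343]
 [ 0.5578 -0.3059]
 [ 0.4642 -0.3134]
 [ 0.4401 -0.0417]]
 ctr [ 0.4992 -0.1738]
sides [0.2726 0.0939 0.2728 0.0949]
 y axis deg 94.9711
bays [[ 0.507  -0.2635]
 [ 0.4992 -0.1738]
 [ 0.4914 -0.0842]]
jar [ 0.5031 -0.1766  0.09  ]
jarm [0.5481 0.3112 0.09  ]
beaker [0.5437 0.0853 0.074 ]
mortar [0.4256 0.3231 0.046 ]
vial [0.6491 0.2732 0.054 ]
purple stop [ 0.3446 -0.048   0.112 ]
[[  1.50981176 284.30190899]]
[[-0.001 -0.892  0.452]
 [-0.002  0.452  0.892]
 [-1.    -0.    -0.002]]
```

```bash
cat > go.py <<'E'
import sys
from h import *
def go(x,y,z,jaw=None):
    s=ctrl.get_state(); p=np.array(s["position"]); R=cv2.Rodrigues(np.array(s["tool_rot"]))[0]
    a=np.degrees(np.arctan2(R[1,2],R[0,2]))
    print("t",round(s["time"],2),"pos",p.round(4),"jaw",round(a,1),"F",np.round(s["ft_force"],1),"w",round(s["grip_width"],3))
    print("travel",(R.T@(np.array([x,y,z])-p)).round(4))
    if jaw is not None:
        d=(jaw-a+180)%360-180; print("twist",round(-np.radians(d),3))
if __name__=="__main__": go(*map(float,sys.argv[1:]))
E
python3 go.py .634 .1675 .2
```

```text
t 0.1 pos [0.2935 0.5794 0.2216] jaw 63.1 F [0.4 0.1 0. ] w 1.0
travel [ 0.022  -0.4899 -0.2136]
```

```bash
python3 -m pendant '[{"travel":[0.01,-0.05,-0.02],"twist":0},{"travel":[0.022,-0.1,-0.043],"twist":0},{"travel":[0.022,-0.15,-0.065],"twist":0},{"travel":[0.022,-0.2,-0.087],"twist":0},{"travel":[0.022,-0.25,-0.109],"twist":0},{"travel":[0.022,-0.3,-0.131],"twist":0},{"travel":[0.022,-0.35,-0.153],"twist":0},{"travel":[0.022,-0.4,-0.174],"twist":0},{"travel":[0.022,-0.45,-0.196],"twist":0},{"travel":[0.022,-0.49,-0.214],"twist":0}]' 0.15; python3 go.py .634 .1675 .2 63
```

```text
time: 1.35
position: [0.635, 0.1645, 0.1995]
tool_rot: [-0.858, 1.398, 0.855]
ft_force: [-1.0, 0.5, -0.3]
grip_width: 0.571
t 1.35 pos [0.635  0.1645 0.1995] jaw 63.1 F [-1.   0.5 -0.3] w 0.571
travel [-0.0005  0.0022  0.0022]
twist 0.001
```

Descend to the neck: TCP z = 0.068.

```bash
python3 -m pendant '[{"travel":[0,0.002,0.002],"twist":0},{"travel":[0.02,0.002,0.002],"twist":0},{"travel":[0.05,0.002,0.002],"twist":0},{"travel":[0.07,0.002,0.002],"twist":0}]'; python3 go.py .634 .1675 .068 63
python3 - <<'E'
from h import *
for n in("scene","top"): cv2.imwrite(f"pics/{n}1.png",ctrl.get_image(n)[:,:,::-1])
crop("s","pics/scene1.png",200,180,140,140,5,"pics/c4.png")
E
```

```text
time: 1.85
position: [0.6317, 0.1688, 0.1264]
tool_rot: [-0.859, 1.4, 0.859]
ft_force: [-0.3, 0.8, -1.1]
grip_width: 0.573
t 1.85 pos [0.6317 0.1688 0.1264] jaw 63.2 F [-0.3  0.8 -1.1] w 0.573
travel [ 0.0584 -0.0028  0.0001]
twist 0.004
```

View pics/scene1.png

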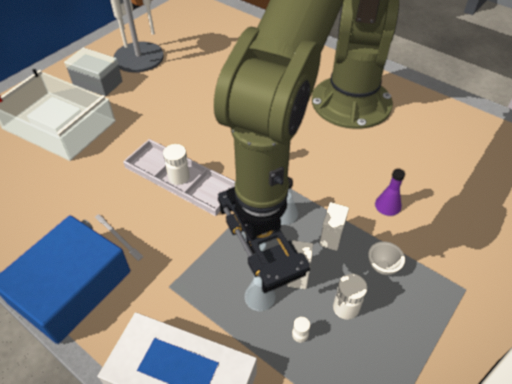

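View pics/top1.png

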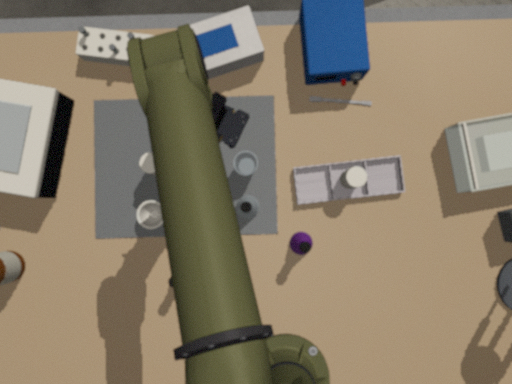

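The scene view shows the gripper standing over the flask (base at about 262,295), and the stopper is hidden by the gripper body. The position comes from two cameras agreeing to 2 mm. Descending.

```bash
python3 -m pendant '[{"travel":[0.01,-0.002,0],"twist":0},{"travel":[0.03,-0.0025,0],"twist":0},{"travel":[0.05,-0.0025,0],"twist":0},{"travel":[0.058,-0.0025,0],"twist":0},{"travel":[0.058,-0.0025,0],"twist":0},{"travel":[0.058,-0.0025,0],"twist":0}]'; python3 go.py .634 .1675 .068 63
```

```text
time: 2.7
position: [0.6335, 0.1667, 0.0682]
tool_rot: [-0.858, 1.402, 0.859]
ft_force: [1.0, -0.0, 1.1]
grip_width: 0.574
t 2.7 pos [0.6335 0.1667 0.0682] jaw 63.2 F [ 1.  -0.   1.1] w 0.574
travel [ 0.0002 -0.0001  0.001 ]
twist 0.003
```

```bash
python3 -m pendant '[{"travel":[0,0,0],"twist":0},{"travel":[0,0,0],"twist":0},{"travel":[0,0,0],"twist":0},{"travel":[0,0,0],"twist":0},{"travel":[0,0,0],"twist":0},{"travel":[0,0,0],"twist":0}]' -1 20; python3 go.py .634 .1675 .068 63
```

```text
time: 3.45
position: [0.6336, 0.1666, 0.0685]
tool_rot: [-0.858, 1.402, 0.858]
ft_force: [0.3, -0.4, 2.6]
grip_width: 0.303
t 3.45 pos [0.6336 0.1666 0.0685] jaw 63.2 F [ 0.3 -0.4  2.6] w 0.303
travel [0.0005 0.0001 0.001 ]
twist 0.003
```

```bash
python3 -m pendant '[{"travel":[0,0,0],"twist":0},{"travel":[-0.005,0,0],"twist":0},{"travel":[-0.015,0,0],"twist":0},{"travel":[-0.025,0,0],"twist":0},{"travel":[-0.03,0,0],"twist":0},{"travel":[-0.03,0,0],"twist":0}]'; python3 go.py .634 .1675 .2 63
python3 - <<'E'
from h import *
cv2.imwrite("pics/scene2.png",ctrl.get_image("scene")[:,:,::-1])
crop("s","pics/scene2.png",190,170,150,150,4,"pics/c5.png")
E
```

```text
time: 4.2
position: [0.6342, 0.1669, 0.0993]
tool_rot: [-0.858, 1.401, 0.858]
ft_force: [0.1, -0.9, -1.3]
grip_width: 0.297
t 4.2 pos [0.6342 0.1669 0.0993] jaw 63.2 F [ 0.1 -0.9 -1.3] w 0.297
travel [-0.1007  0.0007 -0.    ]
twist 0.003
```

View pics/c5.png

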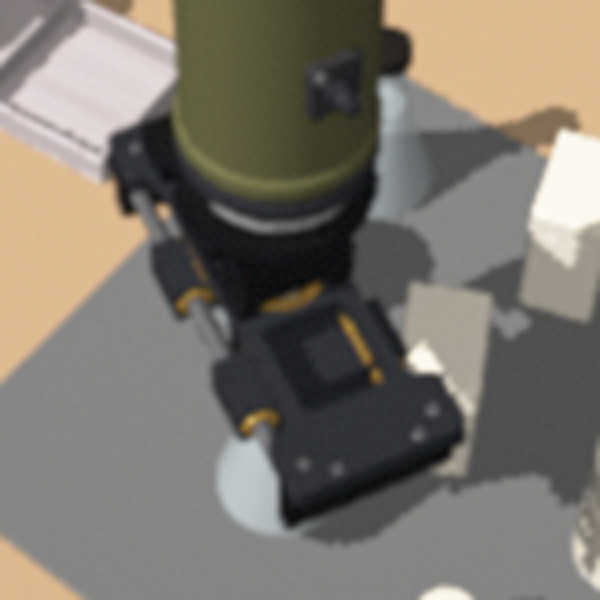

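```bash
python3 -m pendant '[{"travel":[-0.02,0,0],"twist":0},{"travel":[-0.045,0,0],"twist":0},{"travel":[-0.07,0,0],"twist":0},{"travel":[-0.095,0,0],"twist":0},{"travel":[-0.11,0,0],"twist":0},{"travel":[-0.112,0,0],"twist":0}]'; python3 go.py .507 -.2635 .211 5
python3 - <<'E'
from h import *
cv2.imwrite("pics/scene3.png",ctrl.get_image("scene")[:,:,::-1])
crop("s","pics/scene3.png",190,150,150,150,4,"pics/c6.png")
E
```

```text
time: 5.0
position: [0.6352, 0.1673, 0.2124]
tool_rot: [-0.859, 1.399, 0.858]
ft_force: [-0.0, -0.2, -1.5]
grip_width: 0.302
t 5.0 pos [0.6352 0.1673 0.2124] jaw 63.2 F [-0.  -0.2 -1.5] w 0.302
travel [ 0.003  -0.0801 -0.4422]
twist 1.015
```

View pics/c6.png

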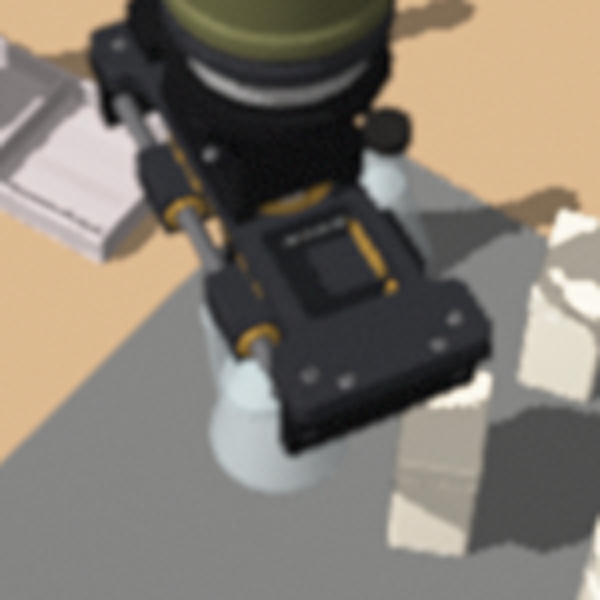

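The flask hangs upright in the fingers with its base at about (260,270). Carrying it to the far bay.

```bash
python3 -m pendant '[{"travel":[0,-0.004,-0.02],"twist":0.05},{"travel":[0,-0.01,-0.055],"twist":0.15},{"travel":[0,-0.018,-0.1],"twist":0.26},{"travel":[0,-0.027,-0.15],"twist":0.37},{"travel":[0,-0.036,-0.2],"twist":0.48},{"travel":[0,-0.045,-0.25],"twist":0.59},{"travel":[0,-0.054,-0.3],"twist":0.7},{"travel":[0,-0.063,-0.35],"twist":0.81},{"travel":[0,-0.072,-0.4],"twist":0.92},{"travel":[0.002,-0.08,-0.43],"twist":1.0}]'; python3 go.py .507 -.2635 .15 5
```

```text
time: 6.3
position: [0.5091, -0.2564, 0.2108]
tool_rot: [-0.076, 1.576, 0.071]
ft_force: [-0.3, 1.8, -1.5]
grip_width: 0.305
t 6.3 pos [ 0.5091 -0.2564  0.2108] jaw 5.3 F [-0.3  1.8 -1.5] w 0.305
travel [ 0.0608 -0.0067 -0.0024]
twist 0.006
```

```bash
python3 -m pendant '[{"travel":[0,-0.006,-0.002],"twist":0},{"travel":[0.01,-0.007,-0.0025],"twist":0},{"travel":[0.03,-0.007,-0.0025],"twist":0},{"travel":[0.055,-0.007,-0.0025],"twist":0},{"travel":[0.08,-0.007,-0.0025],"twist":0},{"travel":[0.095,-0.007,-0.0025],"twist":0},{"travel":[0.1,-0.007,-0.0025],"twist":0},{"travel":[0.1,-0.007,-0.0025],"twist":0}]'; python3 go.py .507 -.2635 .069 5
python3 - <<'E'
from h import *
for n in("scene","top"): cv2.imwrite(f"pics/{n}4.png",ctrl.get_image(n)[:,:,::-1])
crop("s","pics/scene4.png",90,80,180,150,4,"pics/c7.png")
E
```

```text
time: 7.3
position: [0.5071, -0.2635, 0.111]
tool_rot: [-0.076, 1.575, 0.072]
ft_force: [-0.3, -0.4, -0.9]
grip_width: 0.299
t 7.3 pos [ 0.5071 -0.2635  0.111 ] jaw 5.4 F [-0.3 -0.4 -0.9] w 0.299
travel [0.042  0.0001 0.0002]
twist 0.007
```

View pics/c7.png

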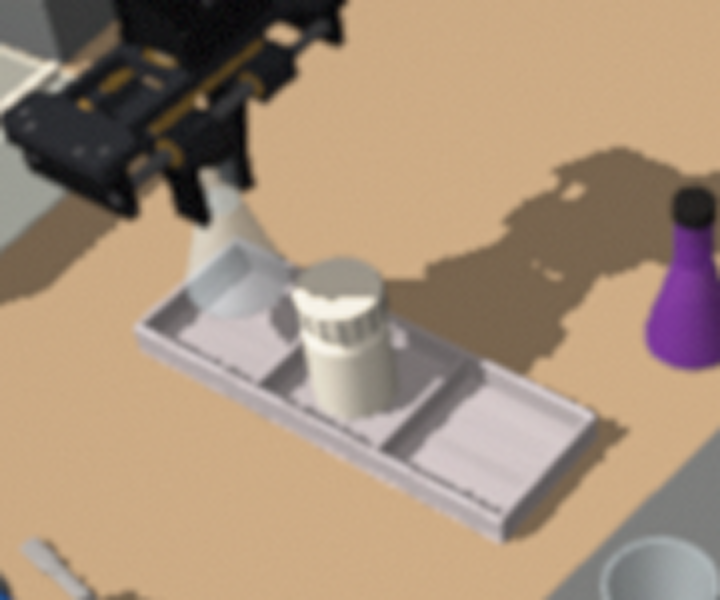

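View pics/top4.png

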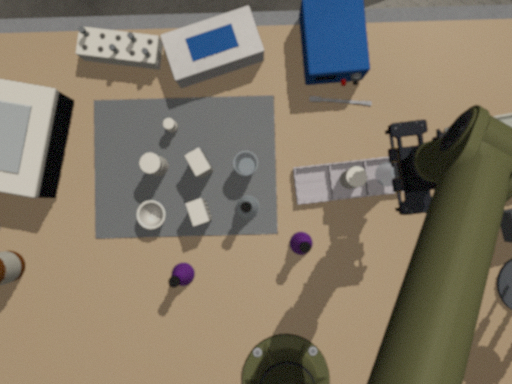

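```bash
python3 - <<'E'
from h import *
crop("s","pics/top4.png",330,120,120,110,5,"pics/c8.png")
print(back("top",(380,181),.055), proj("top",[[.507,-.2635,.053]]), proj("scene",[[.507,-.2635,.047],[.507,-.2635,.053]]))
E
```

```text
[ 0.49174272 -0.24311123  0.055     ] [[387.83999168 174.62867653]] [[149.37332661 149.9139349 ]
 [148.93723621 148.10548806]]
```

View pics/c8.png

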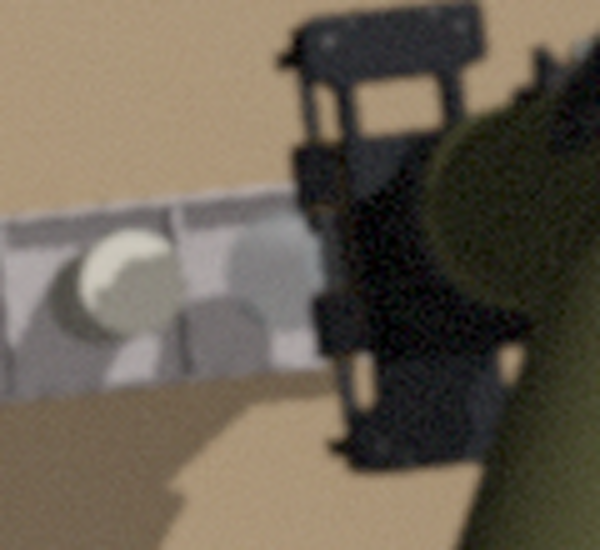

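The base disc's left edge is at px (375.6,174). That puts its centre near (388,174), matching the expected (387.8,174.6), so the flask is upright over the bay. Lowering.

```bash
python3 -m pendant '[{"travel":[0.01,0,0],"twist":0},{"travel":[0.022,0,0],"twist":0},{"travel":[0.032,0,0],"twist":0},{"travel":[0.037,0,0],"twist":0},{"travel":[0.039,0,0],"twist":0},{"travel":[0.041,0,0],"twist":0},{"travel":[0.0425,0,0],"twist":0},{"travel":[0.0425,0,0],"twist":0}]'; python3 go.py .507 -.2635 .069 5
```

```text
time: 8.4
position: [0.5073, -0.2643, 0.0693]
tool_rot: [-0.076, 1.574, 0.071]
ft_force: [-0.1, -0.1, -1.8]
grip_width: 0.302
t 8.4 pos [ 0.5073 -0.2643  0.0693] jaw 5.4 F [-0.1 -0.1 -1.8] w 0.302
travel [ 0.0003  0.0008 -0.0002]
twist 0.006
```

```bash
python3 -m pendant '[{"travel":[0.0005,0,0],"twist":0},{"travel":[0.001,0,0],"twist":0},{"travel":[0.0015,0,0],"twist":0},{"travel":[0.0015,0,0],"twist":0}]'; python3 -m pendant '[{"travel":[0.0005,0,0],"twist":0},{"travel":[0.001,0,0],"twist":0},{"travel":[0.001,0,0],"twist":0}]'
```

```text
time: 8.9
position: [0.5075, -0.2649, 0.0685]
tool_rot: [-0.077, 1.573, 0.07]
ft_force: [-1.2, -0.9, 3.6]
grip_width: 0.299
time: 9.28
position: [0.5077, -0.2651, 0.0684]
tool_rot: [-0.076, 1.573, 0.07]
ft_force: [-3.3, 0.2, 7.8]
grip_width: 0.302
```

```bash
python3 -m pendant '[{"travel":[0,0,0],"twist":0},{"travel":[0,0,0],"twist":0},{"travel":[0,0,0],"twist":0},{"travel":[0,0,0],"twist":0}]' 0.15; python3 -m pendant '[{"travel":[-0.01,0,0],"twist":0},{"travel":[-0.035,0,0],"twist":0},{"travel":[-0.07,0,0],"twist":0},{"travel":[-0.11,0,0],"twist":0},{"travel":[-0.14,0,0],"twist":0},{"travel":[-0.14,0,0],"twist":0}]'
python3 go.py .5485 .1985 .18 121;  python3 go.py .5485 .1985 .18 -59
```

```text
time: 9.78
position: [0.5076, -0.2649, 0.0681]
tool_rot: [-0.076, 1.573, 0.07]
ft_force: [0.5, 0.9, -0.4]
grip_width: 0.56
time: 10.52
position: [0.5096, -0.2653, 0.2116]
tool_rot: [-0.078, 1.567, 0.068]
ft_force: [-0.1, -0.1, -0.2]
grip_width: 0.575
t 10.53 pos [ 0.5096 -0.2653  0.2116] jaw 5.3 F [-0.1 -0.1 -0.2] w 0.575
travel [0.0291 0.4584 0.0817]
twist -2.019
t 10.53 pos [ 0.5096 -0.2653  0.2116] jaw 5.3 F [-0.1 -0.1 -0.2] w 0.575
travel [0.0291 0.4584 0.0817]
twist 1.123
```

```bash
python3 -m pendant '[{"travel":[0,0.03,0.005],"twist":0.08},{"travel":[0,0.08,0.014],"twist":0.2},{"travel":[0,0.13,0.023],"twist":0.33},{"travel":[0,0.18,0.032],"twist":0.46},{"travel":[0,0.23,0.041],"twist":0.59},{"travel":[0,0.28,0.05],"twist":0.72},{"travel":[0,0.33,0.059],"twist":0.85},{"travel":[0,0.38,0.068],"twist":0.98},{"travel":[0,0.43,0.077],"twist":1.1},{"travel":[0.01,0.458,0.082],"twist":1.123}]' 0.47
python3 go.py .5485 .1985 .12 -59
python3 - <<'E'
from h import *
for n in("scene","top"): cv2.imwrite(f"pics/{n}5.png",ctrl.get_image(n)[:,:,::-1])
crop("s","pics/scene5.png",90,80,180,150,4,"pics/c9.png")
E
```

```text
time: 11.78
position: [0.5483, 0.2019, 0.1986]
tool_rot: [0.798, 1.414, -0.803]
ft_force: [-1.1, -1.2, -0.5]
grip_width: 0.735
t 11.78 pos [0.5483 0.2019 0.1986] jaw -58.9 F [-1.1 -1.2 -0.5] w 0.735
travel [ 0.0787 -0.0015  0.0026]
twist 0.002
```

View pics/scene5.png

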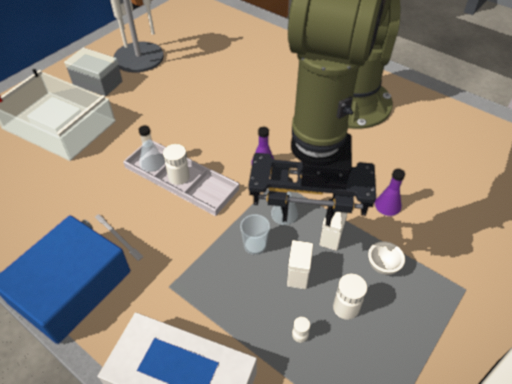

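View pics/top5.png

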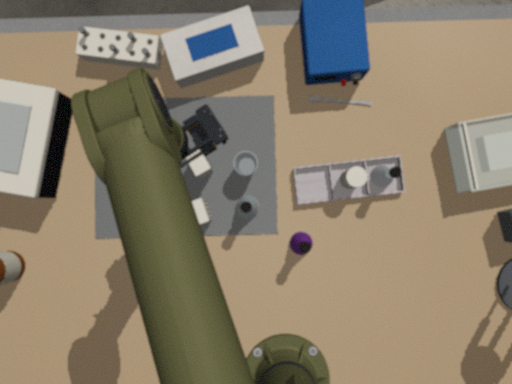

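```bash
python3 - <<'E'
from h import *
print(proj("scene",[[.5483,.2019,.1986]]),proj("top",[[.5483,.2019,.1986]]))
E
```

```text
[[306.93899055 219.06404041]] [[187.07610296 155.34938513]]
```

The filled far bay looks right, with the flask upright at (148,152). The fingertips sit at about (284,207) and (329,216), consistent with the projected TCP. Descending on the box.

```bash
python3 -m pendant '[{"travel":[0,-0.0015,0.0026],"twist":0},{"travel":[0.02,-0.0015,0.0026],"twist":0},{"travel":[0.05,-0.0015,0.0026],"twist":0},{"travel":[0.08,-0.0015,0.0026],"twist":0},{"travel":[0.095,-0.0015,0.0026],"twist":0},{"travel":[0.1,-0.0015,0.0026],"twist":0},{"travel":[0.1,-0.0015,0.0026],"twist":0}]'
python3 go.py .5485 .1985 .05 -59
```

```text
time: 12.75
position: [0.5472, 0.1988, 0.0973]
tool_rot: [0.794, 1.417, -0.802]
ft_force: [0.1, -0.3, -0.5]
grip_width: 0.736
t 12.75 pos [0.5472 0.1988 0.0973] jaw -58.7 F [ 0.1 -0.3 -0.5] w 0.736
travel [0.0473 0.001  0.0007]
twist 0.006
```

```bash
python3 -m pendant '[{"travel":[0.01,0.001,0.0007],"twist":0},{"travel":[0.025,0.001,0.0007],"twist":0},{"travel":[0.04,0.001,0.0007],"twist":0},{"travel":[0.047,0.001,0.0007],"twist":0},{"travel":[0.047,0.001,0.0007],"twist":0},{"travel":[0.047,0.001,0.0007],"twist":0}]'
python3 -m pendant '[{"travel":[0,0,0],"twist":0},{"travel":[0,0,0],"twist":0},{"travel":[0,0,0],"twist":0},{"travel":[0,0,0],"twist":0},{"travel":[0,0,0],"twist":0},{"travel":[0,0,0],"twist":0}]' -1 25
python3 go.py .5485 .1985 .05 -59
```

```text
time: 13.5
position: [0.5488, 0.1986, 0.0507]
tool_rot: [0.794, 1.416, -0.801]
ft_force: [-0.3, 0.2, 0.1]
grip_width: 0.734
time: 14.25
position: [0.5488, 0.1989, 0.0509]
tool_rot: [0.794, 1.417, -0.801]
ft_force: [-0.2, 0.7, 1.5]
grip_width: 0.464
t 14.25 pos [0.5488 0.1989 0.0509] jaw -58.7 F [-0.2  0.7  1.5] w 0.464
travel [ 0.0009 -0.0005  0.0001]
twist 0.006
```

```bash
python3 -m pendant '[{"travel":[-0.005,0,0],"twist":0},{"travel":[-0.02,0,0],"twist":0},{"travel":[-0.045,0,0],"twist":0},{"travel":[-0.075,0,0],"twist":0},{"travel":[-0.105,0,0],"twist":0},{"travel":[-0.13,0,0],"twist":0},{"travel":[-0.145,0,0],"twist":0},{"travel":[-0.145,0,0],"twist":0}]'
python3 go.py .4914 -.0842 .195 5
```

```text
time: 15.25
position: [0.5494, 0.1997, 0.1972]
tool_rot: [0.796, 1.415, -0.799]
ft_force: [-0.4, 0.8, -1.9]
grip_width: 0.468
t 15.25 pos [0.5494 0.1997 0.1972] jaw -58.7 F [-0.4  0.8 -1.9] w 0.468
travel [ 0.0032 -0.1971  0.2124]
twist -1.111
```

```bash
python3 -m pendant '[{"travel":[0,-0.01,0.01],"twist":-0.06},{"travel":[0,-0.03,0.032],"twist":-0.17},{"travel":[0,-0.052,0.056],"twist":-0.3},{"travel":[0,-0.075,0.081],"twist":-0.43},{"travel":[0,-0.098,0.106],"twist":-0.56},{"travel":[0,-0.121,0.13],"twist":-0.69},{"travel":[0,-0.144,0.155],"twist":-0.82},{"travel":[0,-0.167,0.18],"twist":-0.95},{"travel":[0,-0.187,0.202],"twist":-1.06},{"travel":[0.002,-0.197,0.212],"twist":-1.11}]'
python3 -m pendant '[{"travel":[0,0,0],"twist":0},{"travel":[0,0,0],"twist":0}]'
python3 go.py .4914 -.0842 .1 5
python3 - <<'E'
from h import *
for n in("scene","top"): cv2.imwrite(f"pics/{n}6.png",ctrl.get_image(n)[:,:,::-1])
crop("s","pics/scene6.png",110,80,180,150,4,"pics/c10.png")
crop("s","pics/top6.png",220,90,200,150,4,"pics/c11.png")
E
```

```text
time: 16.5
position: [0.4901, -0.0859, 0.1951]
tool_rot: [-0.07, 1.569, 0.063]
ft_force: [0.7, -0.1, -2.4]
grip_width: 0.464
time: 16.75
position: [0.4898, -0.0852, 0.1943]
tool_rot: [-0.07, 1.57, 0.063]
ft_force: [0.3, 0.9, -1.7]
grip_width: 0.463
t 16.75 pos [ 0.4898 -0.0852  0.1943] jaw 4.9 F [ 0.3  0.9 -1.7] w 0.463
travel [0.0943 0.0012 0.0018]
twist -0.002
```

View pics/c10.png

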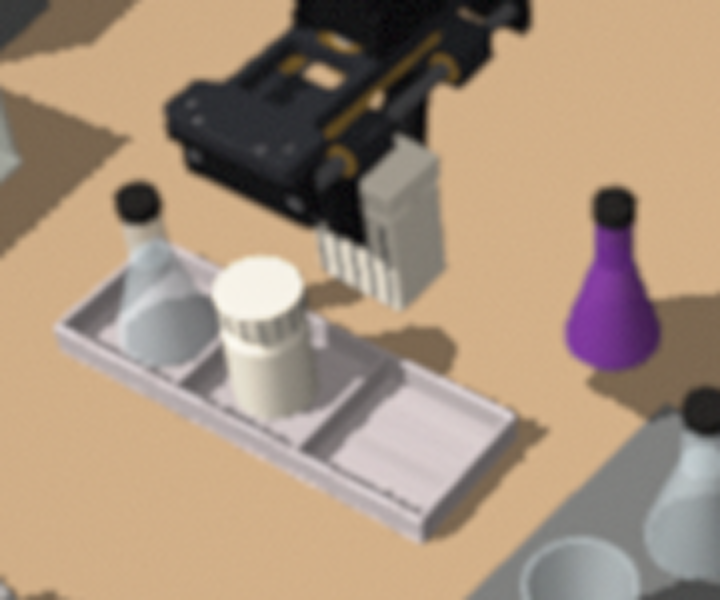

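View pics/c11.png

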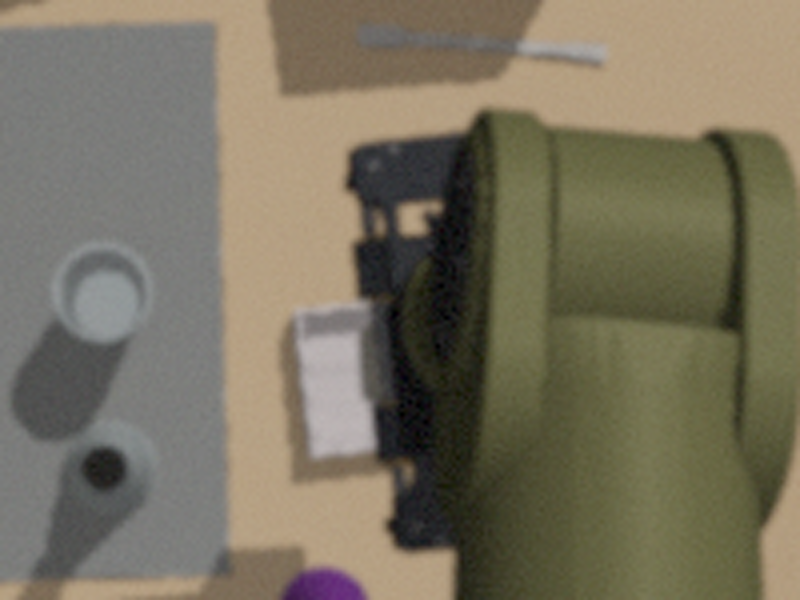

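The box hangs aligned with the tray, and the flask and jar stand upright. The box's lower corner is at scene px (209,156). Lowering into the near bay.

```bash
python3 -m pendant '[{"travel":[0.01,0.0012,0.0018],"twist":0},{"travel":[0.03,0.0012,0.0018],"twist":0},{"travel":[0.055,0.0012,0.0018],"twist":0},{"travel":[0.08,0.0012,0.0018],"twist":0},{"travel":[0.1,0.0012,0.0018],"twist":0},{"travel":[0.115,0.0012,0.0018],"twist":0},{"travel":[0.115,0.0012,0.0018],"twist":0},{"travel":[0.115,0.0012,0.0018],"twist":0}]'
python3 go.py .4914 -.0842 .051 5
python3 - <<'E'
from h import *
for n in("scene","top"): cv2.imwrite(f"pics/{n}7.png",ctrl.get_image(n)[:,:,::-1])
crop("s","pics/scene7.png",110,80,180,150,4,"pics/c12.png")
E
```

```text
time: 17.85
position: [0.4925, -0.0839, 0.0803]
tool_rot: [-0.071, 1.569, 0.064]
ft_force: [0.0, 0.2, -0.9]
grip_width: 0.463
t 17.85 pos [ 0.4925 -0.0839  0.0803] jaw 4.9 F [ 0.   0.2 -0.9] w 0.463
travel [ 0.0293 -0.0001 -0.0012]
twist -0.001
```

View pics/c12.png

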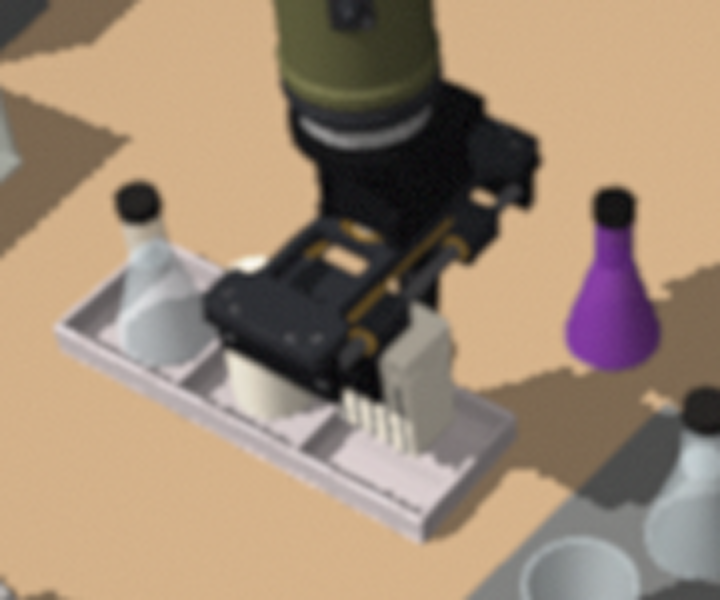

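```bash
python3 -m pendant '[{"travel":[0.01,0,-0.001],"twist":0},{"travel":[0.018,0,-0.001],"twist":0},{"travel":[0.023,0,-0.001],"twist":0},{"travel":[0.026,0,-0.001],"twist":0},{"travel":[0.0275,0,-0.001],"twist":0},{"travel":[0.0285,0,-0.001],"twist":0},{"travel":[0.0285,0,-0.001],"twist":0}]'
python3 -m pendant '[{"travel":[0.0005,0,0],"twist":0},{"travel":[0.001,0,0],"twist":0},{"travel":[0.001,0,0],"twist":0}]'
```

```text
time: 18.82
position: [0.4919, -0.0842, 0.0522]
tool_rot: [-0.071, 1.568, 0.064]
ft_force: [0.2, 0.3, -1.1]
grip_width: 0.467
time: 19.2
position: [0.4919, -0.0842, 0.0512]
tool_rot: [-0.071, 1.568, 0.064]
ft_force: [-0.4, 0.4, -1.4]
grip_width: 0.468
```

```bash
python3 -m pendant '[{"travel":[0.0005,0,0],"twist":0},{"travel":[0.001,0,0],"twist":0},{"travel":[0.001,0,0],"twist":0}]'
python3 -m pendant '[{"travel":[0.0005,0,0],"twist":0},{"travel":[0.0005,0,0],"twist":0}]'
```

```text
time: 19.58
position: [0.492, -0.0843, 0.0508]
tool_rot: [-0.071, 1.568, 0.064]
ft_force: [-2.4, -0.7, 3.7]
grip_width: 0.468
time: 19.82
position: [0.492, -0.0843, 0.0508]
tool_rot: [-0.07, 1.568, 0.065]
ft_force: [-2.4, -0.6, 6.2]
grip_width: 0.466
```

Contact at 6 N. Releasing and retreating.

```bash
python3 -m pendant '[{"travel":[0,0,0],"twist":0},{"travel":[0,0,0],"twist":0},{"travel":[0,0,0],"twist":0},{"travel":[0,0,0],"twist":0}]' 0.45; python3 -m pendant '[{"travel":[-0.01,0,0],"twist":0},{"travel":[-0.035,0,0],"twist":0},{"travel":[-0.07,0,0],"twist":0},{"travel":[-0.11,0,0],"twist":0},{"travel":[-0.16,0,0],"twist":0},{"travel":[-0.2,0,0],"twist":0},{"travel":[-0.2,0,0],"twist":0}]'
python3 go.py .4 .4 .25
```

```text
time: 20.32
position: [0.492, -0.0843, 0.0507]
tool_rot: [-0.071, 1.568, 0.065]
ft_force: [-0.6, -0.6, -0.0]
grip_width: 0.71
time: 21.2
position: [0.4937, -0.084, 0.255]
tool_rot: [-0.07, 1.56, 0.064]
ft_force: [1.0, -0.6, -0.7]
grip_width: 0.726
t 21.2 pos [ 0.4937 -0.084   0.255 ] jaw 4.9 F [ 1.  -0.6 -0.7] w 0.726
travel [ 0.0025  0.4902 -0.0519]
```

Move aside to see the tray clearly.

```bash
python3 -m pendant '[{"travel":[0,0.04,-0.004],"twist":0},{"travel":[0,0.09,-0.009],"twist":0},{"travel":[0,0.14,-0.014],"twist":0},{"travel":[0,0.19,-0.02],"twist":0},{"travel":[0,0.24,-0.025],"twist":0},{"travel":[0,0.29,-0.03],"twist":0},{"travel":[0,0.34,-0.035],"twist":0},{"travel":[0,0.39,-0.04],"twist":0},{"travel":[0,0.43,-0.045],"twist":0},{"travel":[0,0.43,-0.045],"twist":0}]'
python3 - <<'E'
from h import *
for n in("scene","top"): cv2.imwrite(f"pics/{n}8.png",ctrl.get_image(n)[:,:,::-1])
crop("s","pics/top8.png",280,140,140,110,5,"pics/c13.png")
E
```

```text
time: 22.45
position: [0.4096, 0.3437, 0.2516]
tool_rot: [-0.075, 1.562, 0.069]
ft_force: [0.1, -0.1, -1.1]
grip_width: 0.724
```

View pics/scene8.png

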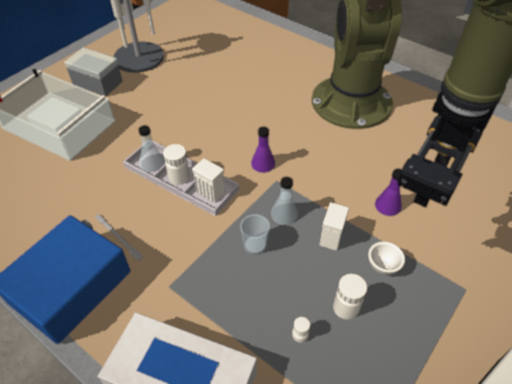

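View pics/c13.png

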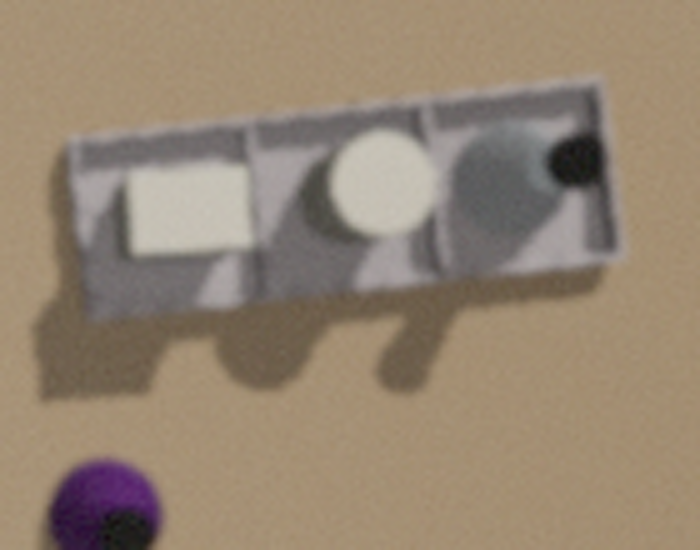

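```bash
python3 - <<'E'
from h import *
d=lambda x,y:(280+(x-2)/5,140+(y-2)/5)
print("box",back("top",d(190,210),.086),"flask",back("top",d(576,160),.116),"jar",back("top",d(382,182),.09))
d0=cv2.imread("pics/scene0.png").astype(int);d8=cv2.imread("pics/scene8.png").astype(int)
print(ctrl.get_state()["time"]); ctrl.close_job()
E
```

```text
box [ 0.49250779 -0.08608558  0.086     ] flask [ 0.50891651 -0.25988746  0.116     ] jar [ 0.50307083 -0.1766143   0.09      ]
22.55
the job is handed in; nothing more can be done
```

The staining kit is complete. The tray already held a jar in its middle bay, so I fetched one conical flask into the far bay and one staining box into the near bay. Each was lowered until light contact, under 8 N, before I let go. The job was handed in at 22.6 s of the 61 s allowed.

The last pictures show all three upright, each in its own bay:

| Item | Measured position (x, y) in m | Compared with |
|---|---|---|
| Box | (0.4925, -0.086) | bay centre (0.491, -0.084) |
| Flask | (0.509, -0.260) | bay centre (0.507, -0.2635) |
| Jar | (0.503, -0.177) | same as before the job |

The beaker, vial, mortar, spare jar, second flask, second box, purple look-alikes and spatula look to be where they were. I judged those by eye rather than measuring them.

One reading disagreed: the fingers closed on the flask at about 26 mm, not the 24 mm of the neck, so a pad probably touched the stopper or the top of the cone. The flask was held firmly and hung upright all the way.

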